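# Make up the seal press pack and weigh the spare discs

### The arm

A 6-joint arm with a two-finger parallel gripper is mounted at the origin on the work surface. World frame = base frame: x ahead of the robot, y to its left, z up, the work surface at z = 0. Lengths are in m, angles in rad, forces in N, time in s.
With the tool pointing down it reaches from about 0.35 to 0.975 m from the base axis. Payload 4.9 kg.
Tool frame: the origin (TCP) lies on the centre line of the jaws, within the pads' length; the fingertips stand manip.tip_reach ahead of it and the grasp point (between the pads) is the TCP (manip.tip_reach is the distance from the TCP to the fingertips, in m); z points along the fingers, y is the line along which they close (so a half turn about z gives the same grasp; the last joint's range is limited). The gripper opens to 85 mm and grips with 20 to 120 N. Pads are 22 mm wide; open, the fingers measure 114 mm over their backs; the gripper's body (76 mm by 85 mm) begins 54 mm behind the grasp point. The pads swing forward as they close: fully open they stand 13 mm farther back than shut.
Start: joints at [-1.256, 0.053, 1.613, -0, 1.476, -0.119], TCP at [0.263, -0.567, 0.25] pointing down, gripper open.
Joint ranges: [-3.01, 3.01], [-1.01, 2.22], [0.06, 2.58], [-1.02, 4.17], [0.09, 2.62], [-3.14, 3.14]. Speed limits (rad/s): [2.57, 2.57, 3.14, 3.14, 3.14, 3.14].

### API

Orientations are given as a unit quaternion [w, x, y, z].
In Python, from plant import manip gives the robot as it stands. The module is installed in compiled form; this text tells all that it offers.
- The arm moves only by the tool move_arm, never from a script. Its argument "rows" is a list of rows, each a list of 7 numbers: the shift along the tool's x, y, z in cm, then the turn, a rotation vector about the tool's x, y, z in degrees, then the opening, from -1 (shut) to 1 (fully open). In form: [[tx, ty, tz, ax, ay, az, jaw], ...]. A call has 1 to 20 rows; each row shifts and turns the commanded pose from where the row before left it, along the tool's axes as they then stand; what a row does not reach is not made up. A row lasts 1/12 s, in which the tool goes at most 41.7 mm and 7.16 degrees, less where a joint would pass 70% of its speed; a pose out of reach is approached as far as the arm can. A call is refused whole if a number of a shift passes 4.17 or a number of a turn 7.16, either way. A call with a gripper value outside its range is refused whole. The fingers move at their own pace and stop on an object; the grip force is fixed at half the most. Time passes only in rows, so rows that do not move let the fingers close. It gives the time, the measured TCP pose, the force, the opening and the grip force at its end, in the units of the state.
- manip.state(): the state, without advancing time (a new reading comes with each control period).
- manip.grab_frame(name): name is "scene" or "top" or "wrist"; returns a dict with "img" (400x640x3 uint8, blue, green, red), "mtx" (3x3 intrinsics, pixels), "R" (3x3) and "t" (3): a world point X has camera coordinates R X + t. Camera axes: x right, y down, z forward; pixel columns grow to the right and rows downward; lengths in m; the calibration is good to about 2 mm. The wrist camera is an equidistant fisheye: a pixel r from the principal point sees the ray r / f radians off the axis. A picture is of the moment at which its call begins. There is no depth.
- manip.job_done(): hands the job in; it is judged then, once.
The state is a dict: "time": time; "joint_pos": joint angles; "joint_vel": joint speeds; "joint_efforts": joint torques, N m; "tool_pos": TCP position; "tool_rot": TCP orientation; "contact_force": force on the tool from outside, world axes, zero at the start; "ft_torque": the same for the moment, N m; "gripper_width": opening from 0.0 (shut) to 1.0 (fully open); "grasp_force": force on a finger pad.
Only numpy, scipy, OpenCV 4.12 (cv2) and the standard library are available. Lean on these libraries where they do the work, as an engineer would, in place of code of your own. Each camera call takes 0.05 s, during which the arm holds its last target. There are 200 camera calls.

### The job

Make up the pack for the seal press on the maple block: first the square steel die plate, centred on the block with its sides parallel to the block's sides, then the middle-sized lead disc centred on the plate, then the copper hand stamp standing upright on the middle of that disc. Put the two spare lead discs in one centred pile in the middle of the scale's round pan, the largest below and the smallest on top of it. Leave the ink tin and the sealing tongs where they lie.

Things in the scene. Friction and masses are not known exactly. Their poses are not given: they have to be found in the camera images.
- block: Pale maple stamping block, 110 x 110 mm and 30 mm high, fixed to the counter. Origin at the centre of its underside, z up, x and y parallel to its sides; its flat top is 30 mm above the origin. It stands to the left or to the right of the loose things, the scale on the other side.
- scale: Grey counter scale, fixed and rigid, with a flat round aluminium pan of 130 mm diameter on top. The origin lies at counter height directly below the centre of the pan, z up; the pan's top is 70 mm above the origin. Its grey housing, 50 mm high, reaches under the pan from 100 mm at -x (where the dark display is) to 70 mm at +x, and 75 mm to either side.
- die_plate: Loose bright steel square die plate, 60 x 60 x 16 mm, lying flat, with a thin ring marked on top. Origin at the centre of its underside, z up, x and y parallel to its sides. About 0.4 kg.
- disc_large: Loose dark grey lead seal disc, the largest of the three: 60 mm diameter, 14 mm thick, lying flat. Origin at the centre of its underside, z up. About 0.45 kg.
- disc_middle: Loose dark grey lead seal disc, the middle-sized one: 46 mm diameter, 14 mm thick, lying flat. Origin at the centre of its underside, z up. About 0.26 kg.
- disc_small: Loose dark grey lead seal disc, the smallest: 32 mm diameter, 14 mm thick, lying flat. Origin at the centre of its underside, z up. About 0.13 kg.
- stamp: Loose copper hand stamp standing upright, 70 mm high: round foot of 36 mm diameter and 12 mm height, neck of 18 mm diameter, and from 34 to 70 mm height a round grip knob, 30 mm in diameter between heights of 40 and 64 mm. Origin at the centre of its underside, z up. About 0.25 kg.
- ink_tin: Bystander, loose: blue ink pad tin, 45 mm along its x, 80 mm along its y, 18 mm high, lying flat. Origin at the centre of its underside.
- tongs: Bystander, loose: sealing tongs with a dark steel head and two copper handles, lying flat, 16 mm high at most; they reach from 81 mm at -y to 65 mm at +y of the origin and 20 mm to either side in x.
There are look-alikes about, which are no part of the job. Several things have the shape of the stamp; the one meant has the colours described above.

How it is judged:
On the way, in this order (a step that is already met when the one before it is completed fails the run):
1. the die plate lies on the block, centred and square (horizontal distance between die_plate and block below 0.012 m and z of die_plate in the frame of block between 0.026 and 0.034 m and angle between die_plate's own z axis and vertical below 0.1 rad and (angle between the x axis of die_plate and the x axis of block, either way round below 0.2 rad or angle between the x axis of die_plate and the y axis of block, either way round below 0.2 rad)), for 0.2 s.
2. the middle-sized disc lies centred on the die plate on the block (all of step 1 and horizontal distance between disc_middle and die_plate below 0.01 m and z of disc_middle in the frame of die_plate between 0.012 and 0.02 m and angle between disc_middle's own z axis and vertical below 0.1 rad), for 0.2 s.
3. the stamp stands upright on the middle-sized disc (all of step 2 and horizontal distance between stamp and disc_middle below 0.01 m and z of stamp in the frame of disc_middle between 0.01 and 0.018 m and angle between stamp's own z axis and vertical below 0.1 rad), for 0.2 s.
At the end, for the whole second after the job is handed in: Die plate flat on the block: centres within 12 mm, sides parallel within 0.2 rad. Middle disc centred on the plate within 10 mm, stamp upright on it within 10 mm. Largest disc on the pan within 15 mm of its centre, smallest disc on it within 10 mm. All released and at rest (all of step 3 and horizontal distance between disc_large and scale below 0.015 m and z of disc_large in the frame of scale between 0.066 and 0.074 m and angle between each of disc_large, disc_small's own z axis and vertical below 0.1 rad and horizontal distance between disc_small and disc_large below 0.01 m and z of disc_small in the frame of disc_large between 0.01 and 0.018 m and linear speed of each of die_plate, disc_large, disc_middle, disc_small, stamp below 0.02 m/s); the robot touches nothing.
It fails at once if the ink tin or the tongs are shifted by more than 30 mm (distance of any of ink_tin, tongs from where it was at the start of the episode above 0.03 m).
It also fails if it takes over 128 s, if anything falls off the work surface, if the arm or the gripper's body presses on something with over 40 N, if the wrist force passes 120 N, or if a joint passes its speed limit or range.

## Working session

There is one attempt and no reset: what is moved stays moved. The work goes in short steps, Python scripts to look and compute and a tool call to move; the robot and the scene stay as the last step left them, time stands still between calls to the robot, and variables do not carry over. Pictures are saved under pics/ and viewed, at most 14 in all, crops included, and the job is handed in when it is done.

Besides the shell and the picture viewer there is one more tool, called after "Call:" as a command line: name --pt "numbers of a row" for each row, then --argument value for the rest. move_arm: Moves the arm, as the interface text tells. Its arguments: {"type":"object","properties":{"rows":{"type":"array","items":{"type":"array","items":{"type":"number"}}}},"required":["rows"]}

```bash
mkdir -p pics && python3 - <<'E'
from plant import manip
import cv2,numpy as np
s=manip.state();print(s, manip.tip_reach)
for n in("scene","top"):
    f=manip.grab_frame(n);cv2.imwrite(f"pics/{n}0.png",f["img"]);print(n,f["mtx"].tolist(),f["R"].tolist(),f["t"])
    np.savez(f"{n}0.npz",**f)
E
```

```text
{'time': 0.0, 'joint_pos': array([-1.25598916e+00,  5.33657744e-02,  1.61425372e+00,  3.34153216e-05,
        1.47601811e+00, -1.18999571e-01]), 'joint_vel': array([ 0.00048106,  0.00067647,  0.00177473, -0.0006063 , -0.00124734,
        0.00180925]), 'joint_efforts': array([ 1.37865522e-03, -3.93688917e+01, -3.70171273e+01,  1.38319871e-05,
        7.23878969e-03, -6.36221188e-06]), 'tool_pos': array([ 0.2625354 , -0.56655671,  0.24908152]), 'tool_rot': array([-1.01920612e-03,  9.76568379e-01,  2.15204915e-01, -8.33931188e-05]), 'contact_force': array([0.19680828, 0.20515787, 1.02238058]), 'ft_torque': array([-0.00018204,  0.02771865,  0.02020554]), 'grasp_force': 0.0, 'gripper_width': 1.000941965465338} 0.019
scene [[482.56633933847, 0.0, 321.9017223438739], [0.0, 482.56633933847, 201.99742517743658], [0.0, 0.0, 1.0]] [[0.8783937723068141, 0.477881970042994, 0.007294071594965942], [0.346213647382435, -0.6257051477746374, -0.6990201559429248], [-0.32948519107655877, 0.6165402588283647, -0.7150647649724443]] [-0.518553   -0.16606205  1.57866055]
top [[390.1143867356523, 0.0, 326.73787706679025], [0.0, 390.1143867356523, 190.96119517172278], [0.0, 0.0, 1.0]] [[0.003405174817794541, -0.9998642668152873, -0.016119948212946465], [-0.9949816235714196, -0.0017756543935010273, -0.10004207018377899], [0.09999986769812037, 0.016379712982914525, -0.9948526179605477]] [0.00204715 0.57056993 0.79470473]
```

View pics/scene0.png

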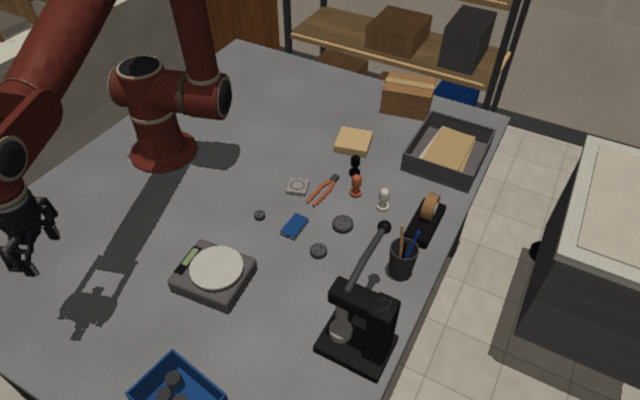

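View pics/top0.png

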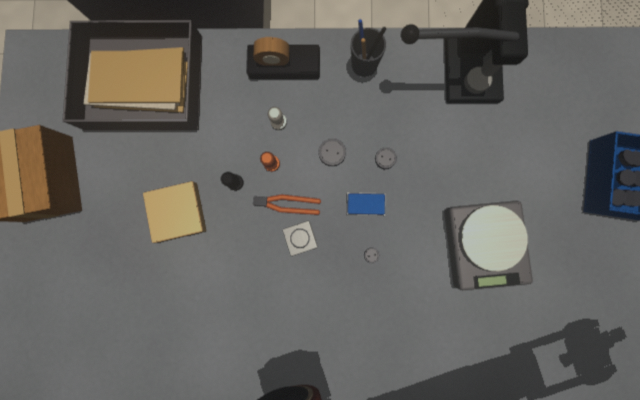

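The top view shows the block at (173,212), plate (300,238), large disc (332,152), middle disc (386,158), small disc (371,255), tongs (290,204), tin (366,204) and pan (494,238). 

Stamp candidates are copper (270,161), black (232,181) and white (277,118). By the description I choose the copper one. Disc candidates besides the three: ink bottles in the blue tray (625,175) and the press anvil (478,80), neither part of the job.

```bash
cat > h.py <<'E'
import numpy as np,cv2
from plant import manip
def ray(f,px):
    f=dict(f);K,R,t=f["mtx"],f["R"],f["t"]
    d=R.T@np.linalg.solve(K,[px[0],px[1],1.]);return -R.T@t,d
def onz(f,px,z):
    c,d=ray(f,px);return c+d*(z-c[2])/d[2]
def rect(f,pts,z):
    P=np.array([onz(f,p,z)[:2] for p in pts],np.float32)*1000
    return cv2.minAreaRect(P)
E
python3 - <<'E'
from h import *
f=dict(np.load("top0.npz"));im=f["img"]
lab=cv2.cvtColor(im,cv2.COLOR_BGR2LAB).astype(float)
bg=np.stack([cv2.medianBlur(im,5)]*1)[0]
med=np.median(lab[100:300,120:420].reshape(-1,3),axis=0);print(med)
d=np.linalg.norm(lab-med,axis=2)
for n,(u,v,w),z in [("block",(173,212,45),.03),("plate",(300,238,24),.016),("large",(332,152,20),.014),("mid",(386,158,18),.014),("small",(371,255,14),.014),("tin",(366,204,28),.018),("pan",(494,238,48),.07)]:
    m=np.zeros(d.shape,np.uint8);sl=np.s_[v-w:v+w,u-w:u+w]
    if n=="pan": m[sl]=lab[sl][...,0]>170
    elif n in("block","plate"): m[sl]=lab[sl][...,0]>med[0]+25
    elif n=="tin": m[sl]=lab[sl][...,2]<105
    else: m[sl]=d[sl]>14
    m*=255
    c=max(cv2.findContours(m,0,1)[0],key=cv2.contourArea)[:,0]
    if len(c)>2: c=cv2.convexHull(c)[:,0]
    r=rect(f,c,z);print(n,"c",np.round(r[0],1),"size",np.round(r[1],1),"ang",round(r[2],1))
crop=im[95:285,215:415];cv2.imwrite("pics/crop1.png",cv2.resize(crop,None,fx=3,fy=3,interpolation=2))
E
```

```text
[119. 127. 128.]
block c [526.5 330.3] size [106.8 106.9] ang 13.4
plate c [471.8  61.5] size [57.4 57.7] ang 18.6
large c [656.   -6.3] size [58.6 59.5] ang 90.0
mid c [ 643.1 -121.5] size [46.2 49.1] ang 63.1
small c [438.6 -81.8] size [15.1 32.9] ang 77.4
tin c [545. -80.] size [40.5 76.8] ang 0.1
pan c [ 474.7 -327.4] size [123.1 125.1] ang 88.2
```

View pics/crop1.png

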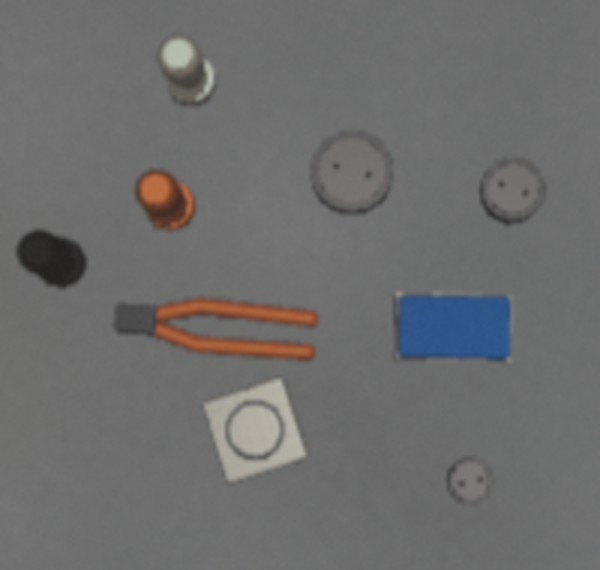

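The crop confirms the copper stamp at full-image (267,158), with a copper knob and foot, between the black and white look-alikes. The discs are clear at (332,152), (386,158) and (371.7,255). I'll refine the small disc and the stamp, then check scene-view consistency.

```bash
python3 - <<'E'
from h import *
f=dict(np.load("top0.npz"));g=dict(np.load("scene0.npz"))
for n,p,z in[("small",(371.5,254.8),.014),("mid",(386,158.3),.014),("large",(332.2,152.2),.014),("stamp top",(267,158.3),.07),("stamp foot",(272.2,164.2),.012),("tongs",(290,204),.01),("white foot",(279,121.5),.012),("black foot",(235.5,183),.012)]:
    print(n,onz(f,p,z).round(4))
# scene copper mask stamp
for F,b in((f,(250,140,290,175)),(g,(345,165,368,200))):
    h=cv2.cvtColor(F["img"],cv2.COLOR_BGR2HSV);m=((h[...,0]<16)&(h[...,1]>100)&(h[...,2]>60)).astype(np.uint8)
    q=np.zeros_like(m);q[b[1]:b[3],b[0]:b[2]]=m[b[1]:b[3],b[0]:b[2]]
    print(cv2.boundingRect(cv2.findNonZero(q)))
# scene check by projecting
for n,X in[("plate",(.4718,.0615,.016)),("large",(.656,-.0063,.014)),("mid",(.643,-.121,.014)),("pan",(.4747,-.3274,.07)),("block",(.5265,.3303,.03))]:
    c=g["R"]@X+g["t"];print(n,(g["mtx"]@(c/c[2]))[:2].round(1))
E
```

```text
small [ 0.4369 -0.0911  0.014 ]
mid [ 0.6432 -0.1241  0.014 ]
large [ 0.6566 -0.0078  0.014 ]
stamp top [0.6327 0.1241 0.07  ]
stamp foot [0.6305 0.1225 0.012 ]
tongs [0.5441 0.0829 0.01  ]
white foot [0.7254 0.1092 0.012 ]
black foot [0.5892 0.2015 0.012 ]
(261, 152, 19, 19)
(350, 174, 11, 24)
plate [297.1 184.6]
large [341.5 221.8]
mid [317.6 248.1]
pan [215.7 265.6]
block [352.9 137.7]
```

```bash
cat >> h.py <<'E'
def go(x,y,z=None,head=None):
    "remaining shift in tool axes (cm) and turn about tool z (deg) to world target"
    from scipy.spatial.transform import Rotation as Ro
    s=manip.state();R=Ro.from_quat(np.roll(s["tool_rot"],-1)).as_matrix();p=s["tool_pos"]
    d=np.array([x,y,p[2] if z is None else z])-p
    h=np.degrees(np.arctan2(R[1,0],R[0,0]))
    print("t%.1f"%s["time"],"pos",p.round(4),"head %.1f"%h,"| tool shift cm",(R.T@d*100).round(2),"turn z", None if head is None else round((h-head+90)%180-90,1),"F",s["contact_force"].round(1),"w",round(s["gripper_width"],3),"g",round(s["grasp_force"],1))
E
python3 -c "
from h import *
go(.4718,.0615,.15,18.6)"
```

```text
t0.1 pos [ 0.2625 -0.5666  0.2492] head 24.9 | tool shift cm [ 45.39 -48.18  10.02] turn z 6.3 F [-0.1  0.5 -0.5] w 0.999 g 0.0
```

Call:
move_arm --pt "2.5 -2.65 0 0 0 0 1" --pt "2.5 -2.65 0 0 0 0 1" --pt "2.5 -2.65 0 0 0 0 1" --pt "2.5 -2.65 0 0 0 0 1" --pt "2.5 -2.65 0 0 0 0 1" --pt "2.5 -2.65 0 0 0 0 1" --pt "2.5 -2.65 0 0 0 0 1" --pt "2.5 -2.65 0 0 0 0 1" --pt "2.5 -2.65 0 0 0 0 1" --pt "2.5 -2.65 0 0 0 0 1" --pt "2.5 -2.65 0 0 0 0 1" --pt "2.5 -2.65 0 0 0 0 1" --pt "2.5 -2.65 0.5 0 0 0 1" --pt "2.5 -2.65 1 0 0 0 1" --pt "2.5 -2.65 1 0 0 0 1" --pt "2.5 -2.65 1 0 0 0 1" --pt "2.5 -2.65 1 0 0 0 1" --pt "2.5 -2.65 1 0 0 0 1" --pt "0 0 0.5 0 0 6.3 1" --pt "0 0 0 0 0 0 1"

```text
time: 1.77
tool_pos: [0.4694, 0.0567, 0.1881]
tool_rot: [-0.0, 0.987, 0.162, -0.002]
contact_force: [-0.5, 0.1, 0.8]
gripper_width: 1.002
grasp_force: 0.0
```

```bash
python3 -c "
from h import *
go(.4718,.0615,.10,18.6)
f=manip.grab_frame('wrist');cv2.imwrite('pics/w1.png',f['img']);print(f['mtx'].round(2).tolist(),f['R'].round(4).tolist(),f['t'].round(4))
np.savez('w1.npz',**f)"
```

```text
t1.8 pos [0.4694 0.0567 0.1881] head 18.7 | tool shift cm [ 0.42 -0.36  8.81] turn z 0.1 F [-0.5  0.1  0.8] w 1.002 g 0.0
[[309.71, 0.0, 317.45], [0.0, 309.71, 197.24], [0.0, 0.0, 1.0]] [[0.3197, -0.9475, -0.0017], [-0.9004, -0.3044, 0.3108], [-0.295, -0.0978, -0.9505]] [-0.0958  0.418   0.4639]
```

View pics/w1.png

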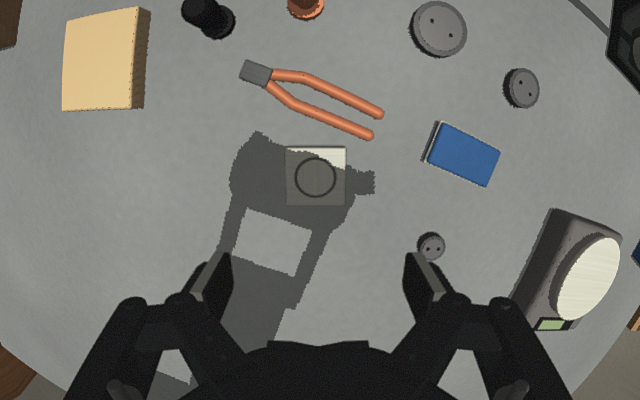

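Wrist view: plate at (287–346,147–205), fingertips at about (225,253) and (410,253). I'll cast rays for the plate corners and for the tips at the known ±42.5 mm opening.

```bash
cat >> h.py <<'E'
def wray(f,p):
    v=(np.array(p,float)-f["mtx"][:2,2])/f["mtx"][0,0];r=np.hypot(*v)
    d=np.r_[v/r*np.sin(r),np.cos(r)];R=f["R"];return -R.T@f["t"],R.T@d
def wz(f,p,z):
    c,d=wray(f,p);return c+d*(z-c[2])/d[2]
def disc(f,m,z):
    "centre/diameter (mm) of the largest blob of mask m, cast on plane z"
    c=max(cv2.findContours(m.astype(np.uint8)*255,0,1)[0],key=cv2.contourArea)[:,0]
    P=np.array([wz(f,p,z)[:2] for p in c],np.float32)*1000
    return cv2.minEnclosingCircle(P),cv2.minAreaRect(P)
E
python3 - <<'E'
from h import *
from scipy.spatial.transform import Rotation as Ro
f=dict(np.load("w1.npz"));s=manip.state();R=Ro.from_quat(np.roll(s["tool_rot"],-1)).as_matrix()
P=np.array([wz(f,p,.016)[:2] for p in[(287,147),(345.5,147),(346,205),(287,205)]]);print(P.round(4),P.mean(0))
for p,y in(((228,253),1),((407,253),-1)):
    c,d=wray(f,p);c=R.T@(c-s["tool_pos"]);d=R.T@d
    for yy in(-.0425,.0425): print(p,yy,(c+d*(yy-c[1])/d[1]).round(4))
E
```

```text
[[0.4911 0.0955]
 [0.5091 0.0422]
 [0.4537 0.0215]
 [0.4346 0.0781]] [0.47213917 0.05934358]
(228, 253) -0.0425 [ 0.0118 -0.0425  0.0002]
(228, 253) 0.0425 [ 0.1483  0.0425 -0.2508]
(407, 253) -0.0425 [ 0.1457 -0.0425 -0.2459]
(407, 253) 0.0425 [0.0072 0.0425 0.0084]
```

Call:
move_arm --pt "0.37 -0.28 3 0 0 0 1" --pt "0 0 3 0 0 0 1" --pt "0 0 3 0 0 0 1" --pt "0 0 3 0 0 0 1" --pt "0 0 2 0 0 0 1" --pt "0 0 1 0 0 0 1" --pt "0 0 0.8 0 0 0 1" --pt "0 0 0.6 0 0 0 1" --pt "0 0 0.5 0 0 0 1" --pt "0 0 0.2 0 0 0 1" --pt "0 0 0 0 0 0 -1" --pt "0 0 0 0 0 0 -1" --pt "0 0 0 0 0 0 -1" --pt "0 0 0 0 0 0 -1" --pt "0 0 0 0 0 0 -1" --pt "0 0 0 0 0 0 -1"

```text
time: 3.15
tool_pos: [0.4743, 0.0589, 0.0208]
tool_rot: [-0.0, 0.987, 0.161, 0.001]
contact_force: [-1.7, 1.4, 6.1]
gripper_width: 0.679
grasp_force: 66.2
```

```bash
python3 -c "
from h import *
go(.5265,.3303,.12,13.4)"
```

```text
t3.1 pos [0.4743 0.0589 0.0208] head 18.6 | tool shift cm [ 13.61 -24.06  -9.9 ] turn z 5.2 F [-1.7  1.4  6.1] w 0.679 g 66.2
```

Call:
move_arm --pt "0 0 -0.5 0 0 0 -1" --pt "0 0 -1.5 0 0 0 -1" --pt "0 0 -2.5 0 0 0 -1" --pt "0 0 -2.5 0 0 0 -1" --pt "0 0 -2 0 0 0 -1" --pt "0 0 -1 0 0 0 -1" --pt "0.5 -1 0 0 0 0 -1" --pt "1.2 -2 0 0 0 0 -1" --pt "1.5 -2.6 0 0 0 0 -1" --pt "1.5 -2.6 0 0 0 0 -1" --pt "1.5 -2.7 0 0 0 0 -1" --pt "1.5 -2.7 0 0 0 0 -1" --pt "1.5 -2.7 0 0 0 0 -1" --pt "1.5 -2.6 0 0 0 0 -1" --pt "1.5 -2.6 0 0 0 0 -1" --pt "1 -1.8 0 0 0 0 -1" --pt "0.4 -0.7 0 0 0 2.6 -1" --pt "0 0 0 0 0 2.6 -1" --pt "0 0 0 0 0 0 -1" --pt "0 0 0 0 0 0 -1"

```text
time: 4.82
tool_pos: [0.5241, 0.3295, 0.1166]
tool_rot: [0.001, 0.993, 0.117, -0.002]
contact_force: [-0.4, -1.2, -6.1]
gripper_width: 0.678
grasp_force: 66.3
```

```bash
python3 -c "
from h import *
go(.5265,.3303,.05,13.4)
f=manip.grab_frame('wrist');cv2.imwrite('pics/w2.png',f['img'])
np.savez('w2.npz',**f)"
```

```text
t4.8 pos [0.5241 0.3295 0.1166] head 13.5 | tool shift cm [ 0.28 -0.03  6.66] turn z 0.1 F [-0.4 -1.2 -6.1] w 0.678 g 66.3
```

View pics/w2.png

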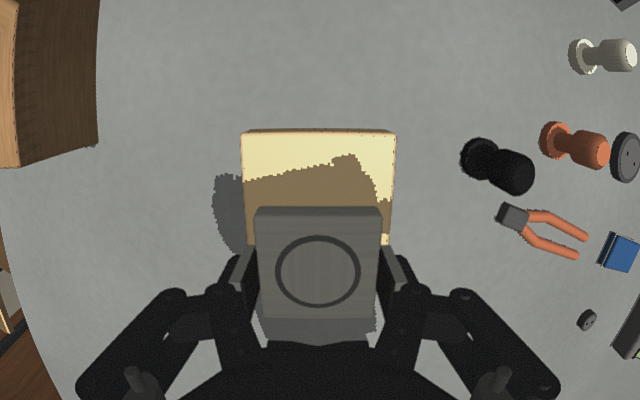

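Plate held level, ring centre at (317,271); block's far top corners at (243,132) and (395,132).

```bash
python3 - <<'E'
from h import *
f=dict(np.load("w2.npz"))
print("ring",wz(f,(317,271),.1118))
a,b=wz(f,(243,132),.03)[:2],wz(f,(394.5,132),.03)[:2];print(a,b,np.linalg.norm(a-b),np.degrees(np.arctan2(*(a-b)[::-1]))-90)
h=np.radians(13.4);print("centre from edge",(a+b)/2-.055*np.array([np.cos(h),np.sin(h)]))
E
```

```text
ring [0.52362043 0.32979542 0.1118    ]
[0.56791424 0.39271516] [0.59216484 0.29133841] 0.1042369224133646 13.453069232663722
centre from edge [0.52653687 0.32928065]
```

Call:
move_arm --pt "0.28 0 1 0 0 0 -1" --pt "0 0 2 0 0 0 -1" --pt "0 0 1.5 0 0 0 -1" --pt "0 0 0.8 0 0 0 -1" --pt "0 0 0.5 0 0 0 -1" --pt "0 0 0.3 0 0 0 -1" --pt "0 0 0 0 0 0 -1" --pt "0 0 0 0 0 0 -1"

```text
time: 5.53
tool_pos: [0.529, 0.3304, 0.059]
tool_rot: [-0.0, 0.993, 0.116, 0.001]
contact_force: [0.4, -0.1, -5.4]
gripper_width: 0.681
grasp_force: 66.3
```

Call:
move_arm --pt "-0.2 0 0.3 0 0 0 -1" --pt "0 0 0.2 0 0 0 -1" --pt "0 0 0 0 0 0 -1" --pt "0 0 0 0 0 0 -1"

```text
time: 5.87
tool_pos: [0.5264, 0.3297, 0.0534]
tool_rot: [-0.0, 0.993, 0.116, 0.0]
contact_force: [-0.4, -0.4, -5.1]
gripper_width: 0.683
grasp_force: 66.3
```

```bash
python3 -c "
from h import *
go(.527,.330,.0513,13.4);f=manip.grab_frame('wrist');np.savez('w3.npz',**f);go(.527,.330,.0513,13.4)"
```

```text
t5.9 pos [0.5264 0.3297 0.0534] head 13.4 | tool shift cm [ 0.07 -0.02  0.21] turn z -0.0 F [-0.4 -0.4 -5.1] w 0.683 g 66.3
t5.9 pos [0.5265 0.3297 0.0534] head 13.4 | tool shift cm [ 0.06 -0.01  0.21] turn z -0.0 F [ 0.7  0.3 -4.9] w 0.68 g 66.3
```

Call:
move_arm --pt "0 0 0.1 0 0 0 -1" --pt "0 0 0.1 0 0 0 -1" --pt "0 0 0.05 0 0 0 -1" --pt "0 0 0 0 0 0 -1" --pt "0 0 0 0 0 0 0.9" --pt "0 0 0 0 0 0 0.9" --pt "0 0 0 0 0 0 0.9" --pt "0 0 0 0 0 0 0.9" --pt "0 0 -1 0 0 0 0.9" --pt "0 0 -2 0 0 0 0.9" --pt "0 0 -3 0 0 0 0.9" --pt "0 0 -3 0 0 0 0.9" --pt "0 0 -3 0 0 0 0.9" --pt "0 0 0 0 0 0 0.9" --pt "0 0 0 0 0 0 0.9"

```text
time: 7.17
tool_pos: [0.5282, 0.3306, 0.1751]
tool_rot: [-0.001, 0.993, 0.116, 0.003]
contact_force: [-0.6, -0.1, -0.8]
gripper_width: 0.95
grasp_force: 0.0
```

```bash
python3 - <<'E'
from h import *
go(.643,-.1235,.15,13.4)
f=manip.grab_frame('wrist');np.savez('w4.npz',**f);im=f["img"];cv2.imwrite("pics/w4.png",im)
E
```

```text
t7.2 pos [0.5282 0.3306 0.1751] head 13.4 | tool shift cm [ 0.66 46.83  2.45] turn z -0.0 F [-0.6 -0.1 -0.8] w 0.95 g 0.0
```

View pics/w4.png

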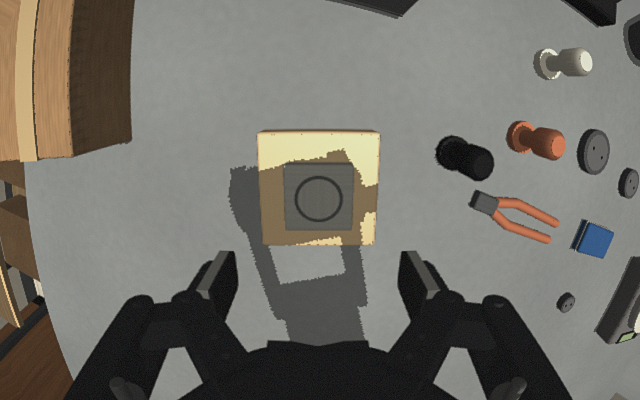

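The plate lies square on the block: ring at (319,199), block corners (258,131), (380,131), (377,245) and (262,244).

Call:
move_arm --pt "0 1.5 0 0 0 0 0.9" --pt "0 3.3 0 0 0 0 0.9" --pt "0 3.6 0 0 0 0 0.9" --pt "0 3.6 0 0 0 0 0.9" --pt "0 3.6 0 0 0 0 0.9" --pt "0 3.6 0 0 0 0 0.9" --pt "0 3.6 0 0 0 0 0.9" --pt "0 3.6 0 0 0 0 0.9" --pt "0 3.6 0 0 0 0 0.9" --pt "0 3.6 0 0 0 0 0.9" --pt "0 3.6 0 0 0 0 0.9" --pt "0 3.6 0 0 0 0 0.9" --pt "0.6 3 1 0 0 0 0.9" --pt "0 2 2 0 0 0 0.9" --pt "0 1 2 0 0 0 0.9" --pt "0 0 0 0 0 0 0.9" --pt "0 0 0 0 0 0 0.9"

```text
time: 8.63
tool_pos: [0.638, -0.1245, 0.1174]
tool_rot: [-0.001, 0.993, 0.116, -0.003]
contact_force: [1.2, -0.2, -0.1]
gripper_width: 0.945
grasp_force: 0.0
```

```bash
python3 - <<'E'
from h import *
f=dict(np.load("w4.npz"))
print("plate",wz(f,(319,199),.046)[:2],"block",np.mean([wz(f,p,.03)[:2] for p in((258,132),(380,132),(377,245),(262,244))],axis=0))
go(.643,-.1235,.017,13.4)
f=manip.grab_frame('wrist');np.savez('w5.npz',**f);cv2.imwrite("pics/w5.png",f["img"])
E
```

```text
plate [0.52459572 0.32876781] block [0.52694997 0.32894926]
t8.6 pos [ 0.638  -0.1245  0.1174] head 13.3 | tool shift cm [ 0.57  0.06 10.04] turn z -0.1 F [ 1.2 -0.2 -0.1] w 0.945 g 0.0
```

View pics/w5.png

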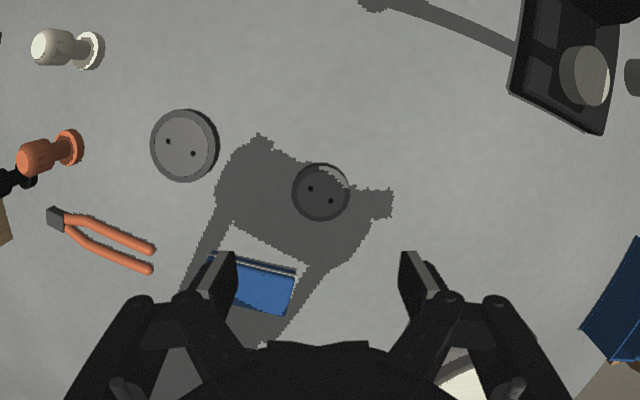

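Middle disc at (321,193), with hole midpoint (320.5,194.5); tin is clear of the fingers.

```bash
python3 - <<'E'
from h import *
f=dict(np.load("w5.npz"))
for p in((320.5,193),(320.5,194.5),(292,192),(350,192)): print(wz(f,p,.014))
print("large",wz(f,(180.5,147),.014))
p=wz(f,(320.5,193.5),.014);go(p[0],p[1],.018,13.4)
E
```

```text
[ 0.6460359  -0.12434282  0.014     ]
[ 0.64486432 -0.12462217  0.014     ]
[ 0.64179933 -0.10291301  0.014     ]
[ 0.65203762 -0.14616877  0.014     ]
large [ 0.65787098 -0.00846411  0.014     ]
t8.7 pos [ 0.6392 -0.124   0.1194] head 13.3 | tool shift cm [ 0.65  0.21 10.14] turn z -0.1 F [-1.2 -0.1  0.6] w 0.947 g 0.0
```

Call:
move_arm --pt "0.55 0.1 2 0 0 0 0.9" --pt "0 0 3 0 0 0 0.9" --pt "0 0 2 0 0 0 0.9" --pt "0 0 1.2 0 0 0 0.9" --pt "0 0 0.8 0 0 0 0.9" --pt "0 0 0.6 0 0 0 0.9" --pt "0 0 0.4 0 0 0 0.9" --pt "0 0 0 0 0 0 0.9" --pt "0 0 0 0 0 0 -1" --pt "0 0 0 0 0 0 -1" --pt "0 0 0 0 0 0 -1" --pt "0 0 0 0 0 0 -1" --pt "0 0 0 0 0 0 -1" --pt "0 0 0 0 0 0 -1" --pt "0 0 0 0 0 0 -1" --pt "0 0 0 0 0 0 -1"

```text
time: 10.02
tool_pos: [0.6471, -0.1244, 0.0225]
tool_rot: [0.001, 0.993, 0.116, 0.001]
contact_force: [-0.8, -0.3, 5.7]
gripper_width: 0.503
grasp_force: 61.3
```

Call:
move_arm --pt "0 0 -0.5 0 0 0 -1" --pt "0 0 -1.5 0 0 0 -1" --pt "0 0 -3 0 0 0 -1" --pt "0 0 -3.5 0 0 0 -1" --pt "0 0 -3.5 0 0 0 -1" --pt "0 -1.5 -2 0 0 0 -1" --pt "0 -3 -1 0 0 0 -1" --pt "0 -3.6 0 0 0 0 -1" --pt "0 -3.6 0 0 0 0 -1" --pt "0 -3.6 0 0 0 0 -1" --pt "0 -3.6 0 0 0 0 -1" --pt "0 -3.6 0 0 0 0 -1" --pt "0 -3.6 0 0 0 0 -1" --pt "0 -3.6 0 0 0 0 -1" --pt "0 -3.6 0 0 0 0 -1" --pt "0 -3.6 0 0 0 0 -1" --pt "0 -3.6 0 0 0 0 -1" --pt "-0.5 -3 0 0 0 0 -1" --pt "-0.5 -1 0 0 0 0 -1" --pt "0 0 0 0 0 0 -1"

```text
time: 11.68
tool_pos: [0.5313, 0.3087, 0.1706]
tool_rot: [-0.0, 0.993, 0.118, -0.001]
contact_force: [-0.0, 0.3, -3.1]
gripper_width: 0.507
grasp_force: 61.8
```

```bash
python3 - <<'E'
from h import *
go(.525,.329,.07,13.4)
f=manip.grab_frame('wrist');np.savez('w6.npz',**f);cv2.imwrite("pics/w6.png",f["img"])
E
```

```text
t11.7 pos [0.5313 0.3087 0.1706] head 13.6 | tool shift cm [-0.12 -2.12 10.06] turn z 0.2 F [-0.   0.3 -3.1] w 0.507 g 61.8
```

View pics/w6.png

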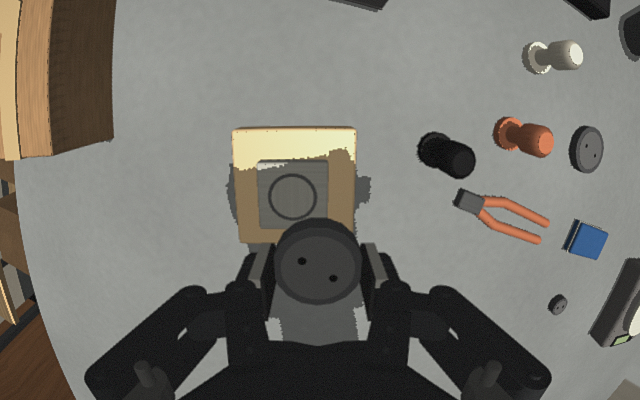

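Disc held level: holes at (302,261) and (333,278), ring centre (292,197).

```bash
python3 - <<'E'
from h import *
f=dict(np.load("w6.npz"))
print("plate",wz(f,(292,197),.046)); d=wz(f,(317.5,269.5),.162);print("disc",d)
for p in((275,262),(360,262)):print(wz(f,p,.162))
E
```

```text
plate [0.52446908 0.32939069 0.046     ]
disc [0.52950784 0.30846781 0.162     ]
[0.52858511 0.32966595 0.162     ]
[0.53835116 0.28918129 0.162     ]
```

Call:
move_arm --pt "-0.1 -2.15 0 0 0 0 -1" --pt "0 0 1.5 0 0 0 -1" --pt "0 0 3 0 0 0 -1" --pt "0 0 2.5 0 0 0 -1" --pt "0 0 1.2 0 0 0 -1" --pt "0 0 0.8 0 0 0 -1" --pt "0 0 0.5 0 0 0 -1" --pt "0 0 0.2 0 0 0 -1" --pt "0 0 0 0 0 0 -1" --pt "0 0 0 0 0 0 -1" --pt "0 0 0 0 0 0 -1"

```text
time: 12.65
tool_pos: [0.5285, 0.3278, 0.0754]
tool_rot: [-0.0, 0.993, 0.116, 0.001]
contact_force: [-0.2, 0.5, -3.8]
gripper_width: 0.509
grasp_force: 61.9
```

```bash
python3 - <<'E'
from h import *
go(.5255,.3293,.069,13.4)
E
```

```text
t12.7 pos [0.5285 0.3278 0.0754] head 13.4 | tool shift cm [-0.26 -0.22  0.64] turn z -0.0 F [-0.2  0.5 -3.8] w 0.509 g 61.9
```

Call:
move_arm --pt "-0.2 -0.2 0.2 0 0 0 -1" --pt "0 0 0.2 0 0 0 -1" --pt "0 0 0.1 0 0 0 -1" --pt "0 0 0 0 0 0 -1" --pt "0 0 0 0 0 0 -1"

```text
time: 13.07
tool_pos: [0.525, 0.3289, 0.0687]
tool_rot: [0.0, 0.993, 0.116, -0.0]
contact_force: [-0.5, -0.1, -3.4]
gripper_width: 0.507
grasp_force: 62.1
```

```bash
python3 - <<'E'
from h import *
go(.5255,.3293,.069,13.4)
E
```

```text
t13.1 pos [0.525  0.3289 0.0687] head 13.4 | tool shift cm [ 0.06 -0.03 -0.03] turn z -0.0 F [-0.5 -0.1 -3.4] w 0.507 g 62.1
```

Call:
move_arm --pt "0 0 0.1 0 0 0 -1" --pt "0 0 0.05 0 0 0 -1" --pt "0 0 0 0 0 0 -1" --pt "0 0 0 0 0 0 0.7" --pt "0 0 0 0 0 0 0.7" --pt "0 0 0 0 0 0 0.7" --pt "0 0 0 0 0 0 0.7" --pt "0 0 -1 0 0 0 0.7" --pt "0 0 -2 0 0 0 0.7" --pt "0 0 -3 0 0 0 0.7" --pt "0 0 -3 0 0 0 0.7" --pt "0 0 -3 0 0 0 0.7" --pt "0 0 0 0 0 0 0.7" --pt "0 0 0 0 0 0 0.7"

```text
time: 14.23
tool_pos: [0.5268, 0.3296, 0.1913]
tool_rot: [-0.001, 0.993, 0.116, 0.003]
contact_force: [0.4, 0.7, -0.1]
gripper_width: 0.85
grasp_force: 0.0
```

```bash
python3 - <<'E'
from h import *
go(.6315,.1233,.2,13.4)
f=manip.grab_frame('wrist');np.savez('w7.npz',**f);cv2.imwrite("pics/w7.png",f["img"])
E
```

```text
t14.2 pos [0.5268 0.3296 0.1913] head 13.4 | tool shift cm [ 5.43 22.49 -0.87] turn z -0.0 F [ 0.4  0.7 -0.1] w 0.85 g 0.0
```

View pics/w7.png

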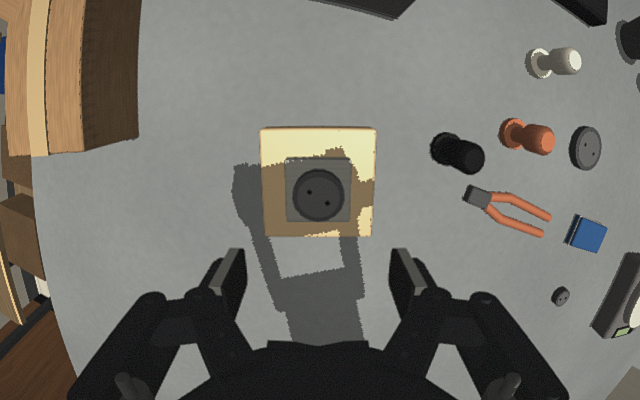

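Middle disc sits centred on the plate, at (318.5,195.5). Now the copper stamp.

Call:
move_arm --pt "0.5 1.5 0 0 0 0 0.2" --pt "0.8 3 0 0 0 0 0.2" --pt "0.8 3.5 0 0 0 0 0.2" --pt "0.8 3.5 0 0 0 0 0.2" --pt "0.8 3.5 0 0 0 0 0.2" --pt "0.8 3.5 0 0 0 0 0.2" --pt "0.6 2.5 0 0 0 0 0.2" --pt "0.3 1.5 0 0 0 0 0.2" --pt "0 0 0 0 0 0 0.2" --pt "0 0 0 0 0 0 0.2" --pt "0 0 0 0 0 0 0.2"

```text
time: 15.2
tool_pos: [0.6288, 0.1234, 0.1863]
tool_rot: [-0.0, 0.993, 0.117, -0.001]
contact_force: [0.2, 0.7, -0.5]
gripper_width: 0.599
grasp_force: 0.0
```

```bash
python3 - <<'E'
from h import *
go(.6315,.1233,.052,13.4)
f=manip.grab_frame('wrist');np.savez('w8.npz',**f);cv2.imwrite("pics/w8.png",f["img"][60:380,120:540])
E
```

```text
t15.2 pos [0.6288 0.1234 0.1863] head 13.4 | tool shift cm [ 0.29  0.09 13.43] turn z 0.0 F [ 0.2  0.7 -0.5] w 0.599 g 0.0
```

View pics/w8.png

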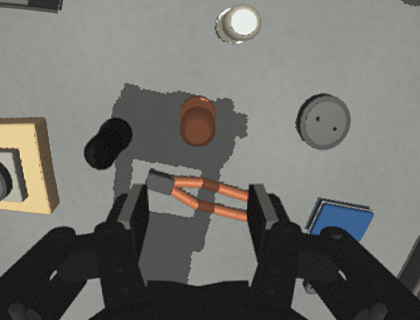

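Copper knob top at crop (198,127), full (318,187), with foot behind at (318,166); black and white look-alikes are clear.

```bash
python3 - <<'E'
from h import *
f=dict(np.load("w8.npz"))
for p in((318,187),(318,190)):print(wz(f,p,.068))
p=wz(f,(318,188),.068);go(p[0],p[1],.054,13.4)
E
```

```text
[0.63726907 0.12538273 0.068     ]
[0.63479966 0.12479429 0.068     ]
t15.2 pos [0.6288 0.1238 0.1866] head 13.4 | tool shift cm [ 0.79  0.05 13.26] turn z 0.0 F [ 0.6  0.4 -0.1] w 0.599 g 0.0
```

Call:
move_arm --pt "0.47 0 2 0 0 0 0.2" --pt "0 0 3.5 0 0 0 0.2" --pt "0 0 3 0 0 0 0.2" --pt "0 0 2 0 0 0 0.2" --pt "0 0 1.5 0 0 0 0.2" --pt "0 0 0.8 0 0 0 0.2" --pt "0 0 0.4 0 0 0 0.2" --pt "0 0 0 0 0 0 0.2" --pt "0 0 0 0 0 0 0.2" --pt "0 0 0 0 0 0 -1" --pt "0 0 0 0 0 0 -1" --pt "0 0 0 0 0 0 -1" --pt "0 0 0 0 0 0 -1" --pt "0 0 0 0 0 0 -1"

```text
time: 16.42
tool_pos: [0.6355, 0.1238, 0.0573]
tool_rot: [-0.0, 0.993, 0.116, 0.002]
contact_force: [-0.3, 0.9, 5.3]
gripper_width: 0.336
grasp_force: 59.1
```

```bash
python3 - <<'E'
from h import *
go(.5255,.3293,.2,13.4)
f=manip.grab_frame('wrist');np.savez('w9.npz',**f);cv2.imwrite("pics/w9.png",f["img"][60:380,120:540])
f=dict(np.load("w7.npz"));print("disc",wz(f,(318.5,196),.06))
E
```

```text
t16.4 pos [0.6355 0.1238 0.0573] head 13.4 | tool shift cm [ -5.91 -22.54 -14.29] turn z -0.0 F [-0.3  0.9  5.3] w 0.336 g 59.1
disc [0.52494273 0.32871608 0.06      ]
```

View pics/w9.png

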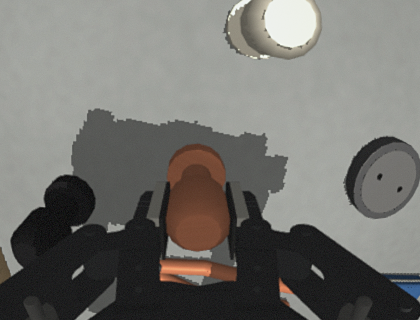

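Stamp gripped by the knob, top at crop (197,222). Lift and carry.

Call:
move_arm --pt "0 0 -0.5 0 0 0 -1" --pt "0 0 -1.5 0 0 0 -1" --pt "0 0 -3 0 0 0 -1" --pt "0 0 -3.5 0 0 0 -1" --pt "0 0 -2.5 0 0 0 -1" --pt "0 0 -1 0 0 0 -1" --pt "-0.5 -1.5 0 0 0 0 -1" --pt "-0.8 -3 0 0 0 0 -1" --pt "-0.9 -3.5 0 0 0 0 -1" --pt "-0.9 -3.5 0 0 0 0 -1" --pt "-0.9 -3.5 0 0 0 0 -1" --pt "-0.9 -3.5 0 0 0 0 -1" --pt "-0.6 -2.5 0 0 0 0 -1" --pt "-0.3 -1.5 0 0 0 0 -1" --pt "0 0 0 0 0 0 -1" --pt "0 0 0 0 0 0 -1"

```text
time: 17.8
tool_pos: [0.5248, 0.3291, 0.1738]
tool_rot: [0.001, 0.993, 0.117, -0.001]
contact_force: [1.0, -0.8, -3.0]
gripper_width: 0.326
grasp_force: 59.8
```

```bash
python3 - <<'E'
from h import *
go(.525,.329,.118,13.4)
f=manip.grab_frame('wrist');np.savez('w10.npz',**f);cv2.imwrite("pics/w10.png",f["img"][80:340,180:480].repeat(2,0).repeat(2,1))
E
```

```text
t17.8 pos [0.5248 0.3291 0.1738] head 13.4 | tool shift cm [0.03 0.01 5.58] turn z 0.0 F [ 1.  -0.8 -3. ] w 0.326 g 59.8
```

View pics/w10.png

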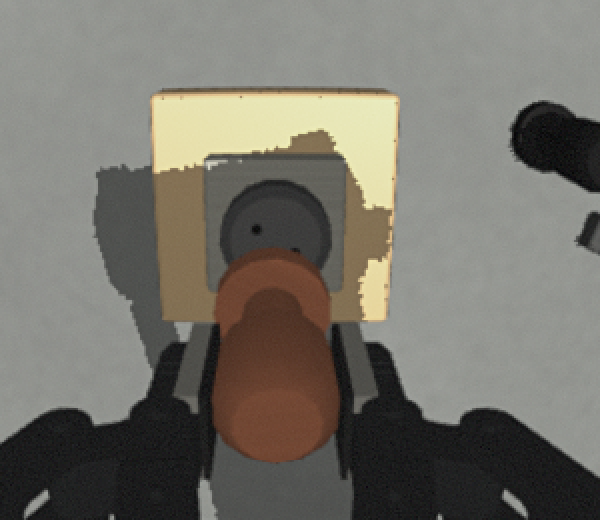

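```bash
python3 - <<'E'
from h import *
f=dict(np.load("w10.npz"))
full=lambda u,v:(180+u/2,80+v/2)
print("knob top",wz(f,full(278,425),.1865))
print("foot c",wz(f,full(272.5,306),.1285), "far edge",wz(f,full(274,248),.1285),wz(f,full(274,248),.1165))
print("disc",wz(f,full(276,235),.06), wz(f,full(221,235),.06),wz(f,full(331,235),.06))
E
```

```text
knob top [0.52428212 0.32847689 0.1865    ]
foot c [0.52581562 0.33020383 0.1285    ] far edge [0.54374624 0.33400993 0.1285    ] [0.53966631 0.33304356 0.1165    ]
disc [0.52602673 0.3289927  0.06      ] [0.5208941  0.35054821 0.06      ] [0.53116086 0.307426   0.06      ]
```

Call:
move_arm --pt "0 0 1.5 0 0 0 -1" --pt "0 0 2 0 0 0 -1" --pt "0 0 1 0 0 0 -1" --pt "0 0 0.5 0 0 0 -1" --pt "0 0 0.3 0 0 0 -1" --pt "0 0 0 0 0 0 -1" --pt "0 0 0 0 0 0 -1" --pt "0 0 0 0 0 0 -1"

```text
time: 18.52
tool_pos: [0.5266, 0.3292, 0.1236]
tool_rot: [-0.0, 0.993, 0.116, 0.001]
contact_force: [-0.2, 0.8, -1.6]
gripper_width: 0.33
grasp_force: 59.8
```

```bash
python3 -c "
from h import *
go(.525,.329,.1175,13.4)"
```

```text
t18.5 pos [0.5266 0.3292 0.1236] head 13.3 | tool shift cm [-0.16 -0.01  0.61] turn z -0.1 F [-0.2  0.8 -1.6] w 0.33 g 59.8
```

Call:
move_arm --pt "-0.1 0 0.3 0 0 0 -1" --pt "0 0 0.1 0 0 0 -1" --pt "0 0 0.1 0 0 0 -1" --pt "0 0 0 0 0 0 -1" --pt "0 0 0 0 0 0 -1"

```text
time: 18.93
tool_pos: [0.5249, 0.3289, 0.1174]
tool_rot: [-0.0, 0.993, 0.116, 0.0]
contact_force: [0.1, 0.4, -2.7]
gripper_width: 0.332
grasp_force: 59.8
```

```bash
python3 -c "
from h import *
go(.525,.329,.1175,13.4)"
```

```text
t18.9 pos [0.5249 0.3289 0.1174] head 13.4 | tool shift cm [ 0.01 -0.01 -0.01] turn z -0.0 F [ 0.1  0.4 -2.7] w 0.332 g 59.8
```

Call:
move_arm --pt "0 0 0.1 0 0 0 -1" --pt "0 0 0 0 0 0 -1" --pt "0 0 0 0 0 0 -1"

```text
time: 19.18
tool_pos: [0.5252, 0.329, 0.1173]
tool_rot: [-0.0, 0.993, 0.116, 0.0]
contact_force: [-2.1, -0.6, 3.9]
gripper_width: 0.332
grasp_force: 60.2
```

In contact (force sign flipped). Release and rise.

Call:
move_arm --pt "0 0 0 0 0 0 0.1" --pt "0 0 0 0 0 0 0.1" --pt "0 0 0 0 0 0 0.1" --pt "0 0 0 0 0 0 0.1" --pt "0 0 -0.5 0 0 0 0.1" --pt "0 0 -1.5 0 0 0 0.1" --pt "0 0 -3 0 0 0 0.1" --pt "0 0 -3 0 0 0 0.3" --pt "0 0 -2.5 0 0 0 0.5" --pt "0 0 0 0 0 0 0.8" --pt "0 0 0 0 0 0 0.9"

```text
time: 20.1
tool_pos: [0.5261, 0.3294, 0.2244]
tool_rot: [-0.001, 0.993, 0.116, 0.002]
contact_force: [0.7, -0.1, -0.1]
gripper_width: 0.951
grasp_force: 0.0
```

```bash
python3 - <<'E'
from h import *
go(.657,-.008,.15,13.4)
f=manip.grab_frame('wrist');np.savez('w11.npz',**f);cv2.imwrite("pics/w11.png",f["img"][80:340,180:480].repeat(2,0).repeat(2,1))
E
```

```text
t20.1 pos [0.5261 0.3294 0.2244] head 13.4 | tool shift cm [ 4.91 35.86  7.43] turn z -0.0 F [ 0.7 -0.1 -0.1] w 0.951 g 0.0
```

View pics/w11.png

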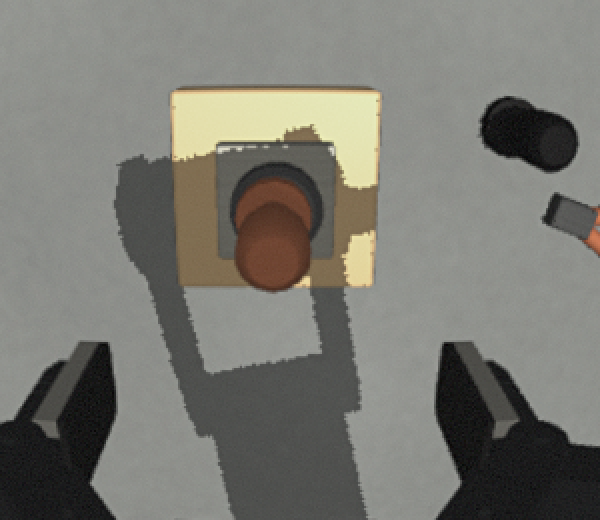

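The stamp stands upright in the middle of the pack (knob at crop (273,255)). Now the large disc.

Call:
move_arm --pt "0.2 1.5 0 0 0 0 0.9" --pt "0.5 3.5 0 0 0 0 0.9" --pt "0.5 3.6 0 0 0 0 0.9" --pt "0.5 3.6 0 0 0 0 0.9" --pt "0.5 3.6 0 0 0 0 0.9" --pt "0.5 3.6 0 0 0 0 0.9" --pt "0.5 3.6 0 0 0 0 1" --pt "0.5 3.6 0.5 0 0 0 1" --pt "0.5 3.6 1.5 0 0 0 1" --pt "0.5 3.2 2 0 0 0 1" --pt "0.2 2 3 0 0 0 1" --pt "0 0.5 3 0 0 0 1" --pt "0 0 1 0 0 0 1" --pt "0 0 0 0 0 0 1" --pt "0 0 0 0 0 0 1" --pt "0 0 0 0 0 0 1"

```text
time: 21.48
tool_pos: [0.6563, -0.0086, 0.1131]
tool_rot: [0.0, 0.993, 0.117, 0.001]
contact_force: [0.6, 0.7, 0.9]
gripper_width: 0.999
grasp_force: 0.0
```

```bash
cat >> h.py <<'E'
def findcirc(f,guess,z,dia):
    "Hough circle near the guess, cast onto plane z"
    c=(f["R"]@np.r_[guess,z]+f["t"]);th=np.arctan2(np.hypot(c[0],c[1]),c[2])
    uv=f["mtx"][:2,2]+f["mtx"][0,0]*th*c[:2]/np.hypot(c[0],c[1]);r=f["mtx"][0,0]*dia/2/np.linalg.norm(c)
    g=cv2.GaussianBlur(cv2.cvtColor(f["img"],cv2.COLOR_BGR2GRAY),(3,3),0)
    H=cv2.HoughCircles(g,cv2.HOUGH_GRADIENT_ALT,1,5,param1=60,param2=.6,minRadius=int(r*.8),maxRadius=int(r*1.25))
    print("expect",uv.round(1),round(r,1))
    if H is None: print("none");return
    for h in H.reshape(-1,3):
        if np.hypot(*(h[:2]-uv))<r: print("circ",h,"->",wz(f,h[:2],z).round(4))
E
python3 - <<'E'
from h import *
go(.6565,-.0075,.018,13.4)
f=manip.grab_frame('wrist');np.savez('w12.npz',**f);findcirc(f,(.6565,-.0075),.014,.06)
E
```

```text
t21.5 pos [ 0.6563 -0.0086  0.1131] head 13.4 | tool shift cm [ 0.03 -0.11  9.51] turn z 0.0 F [0.6 0.7 0.9] w 0.999 g 0.0
expect [316.3 204.9] 39.5
circ [317.       200.        36.362465] -> [ 0.6605 -0.0071  0.014 ]
```

Call:
move_arm --pt "0 -0.1 2 0 0 0 1" --pt "0 0 3 0 0 0 1" --pt "0 0 2 0 0 0 1" --pt "0 0 1.2 0 0 0 1" --pt "0 0 0.7 0 0 0 1" --pt "0 0 0.4 0 0 0 1" --pt "0 0 0.2 0 0 0 1" --pt "0 0 0 0 0 0 1" --pt "0 0 0 0 0 0 -1" --pt "0 0 0 0 0 0 -1" --pt "0 0 0 0 0 0 -1" --pt "0 0 0 0 0 0 -1" --pt "0 0 0 0 0 0 -1" --pt "0 0 0 0 0 0 -1" --pt "0 0 0 0 0 0 -1"

```text
time: 22.78
tool_pos: [0.6565, -0.0085, 0.0182]
tool_rot: [0.0, 0.993, 0.116, 0.001]
contact_force: [-0.7, -0.8, 5.7]
gripper_width: 0.67
grasp_force: 65.3
```

```bash
python3 -c "
from h import *
go(.4747,-.3274,.2,13.4)"
```

```text
t22.8 pos [ 0.6565 -0.0085  0.0182] head 13.3 | tool shift cm [-25.01  26.85 -18.21] turn z -0.1 F [-0.7 -0.8  5.7] w 0.67 g 65.3
```

Call:
move_arm --pt "0 0 -0.5 0 0 0 -1" --pt "0 0 -1.5 0 0 0 -1" --pt "0 0 -3 0 0 0 -1" --pt "0 0 -3.5 0 0 0 -1" --pt "0 0 -3.5 0 0 0 -1" --pt "-0.5 0.5 -2 0 0 0 -1" --pt "-1.5 1.5 -1 0 0 0 -1" --pt "-2.4 2.6 0 0 0 0 -1" --pt "-2.4 2.6 0 0 0 0 -1" --pt "-2.4 2.6 0 0 0 0 -1" --pt "-2.4 2.6 0 0 0 0 -1" --pt "-2.4 2.6 0 0 0 0 -1" --pt "-2.4 2.6 0 0 0 0 -1" --pt "-2.4 2.6 0 0 0 0 -1" --pt "-2.4 2.6 0 0 0 0 -1" --pt "-2.2 2.4 0 0 0 0 -1" --pt "-1.2 1.3 0 0 0 0 -1" --pt "-0.4 0.4 0 0 0 0 -1" --pt "0 0 0 0 0 0 -1" --pt "0 0 0 0 0 0 -1"

```text
time: 24.45
tool_pos: [0.474, -0.3269, 0.166]
tool_rot: [-0.001, 0.993, 0.116, -0.0]
contact_force: [-0.3, 0.0, -4.3]
gripper_width: 0.675
grasp_force: 65.6
```

```bash
python3 - <<'E'
from h import *
go(.4747,-.3274,.09,13.4)
f=manip.grab_frame('wrist');np.savez('w13.npz',**f)
lab=cv2.cvtColor(f["img"],cv2.COLOR_BGR2LAB)
m=(lab[...,0]>110);m[:, :200]=0;m[:,440:]=0
# pan: bright, hull on z=.07
L=cv2.cvtColor(f["img"],cv2.COLOR_BGR2GRAY);print(L[::25,200:440:20])
print(disc(f,L>150,.07))
E
```

```text
t24.4 pos [ 0.474  -0.3269  0.166 ] head 13.3 | tool shift cm [0.06 0.08 7.6 ] turn z -0.1 F [-0.3  0.  -4.3] w 0.675 g 65.6
[[145 144 147 149 151 150 149 148 145 147 146 148]
 [146 142 146 147 149 147 147 149 146 149 149 149]
 [147 147 149 145 148 148 148 148 150 150 150 152]
 [146 146 145 146 148 151 147 149 149 151 151 155]
 [154 146 151 151 150 150 153 149 152 151 152 153]
 [151 153 110 144 146 239 237 238 137 119  90 154]
 [153 151  82 130 128 220 237 236 237 236 146 151]
 [156 156  83 130 129 128 129 236 236 235 167 150]
 [ 82 159 130 127 131 128  62 129 125 128 233 150]
 [137 157 135 128  52  63  59  52  86 124 120 148]
 [ 86  98 130  49  62  63  62  63  63  22 153 148]
 [ 81  79  79  48  64  63  63  14  60  30  79 150]
 [ 28  24  26 152  53  60  60  65 118  17  29  34]
 [ 33  27  27 151 153 151 151 152 157 155  30  32]
 [156  25  33  32  22  20  26  24  27  29  23 149]
 [147  24  26  24  29  30  31  26  25  26  24  39]]
(((580.156005859375, -381.8318176269531), 111.62854766845703), ((571.39453125, -392.29833984375), (153.65646362304688, 198.82192993164062), 47.719173431396484))
```

Call:
move_arm --pt "0 0.05 1.5 0 0 0 -1" --pt "0 0 2.5 0 0 0 -1" --pt "0 0 1.5 0 0 0 -1" --pt "0 0 0.8 0 0 0 -1" --pt "0 0 0.6 0 0 0 -1" --pt "0 0 0.3 0 0 0 -1" --pt "0 0 0 0 0 0 -1" --pt "0 0 0 0 0 0 -1" --pt "0 0 0 0 0 0 -1"

```text
time: 25.25
tool_pos: [0.475, -0.3287, 0.0956]
tool_rot: [0.001, 0.993, 0.116, 0.001]
contact_force: [-0.3, 0.7, -5.0]
gripper_width: 0.673
grasp_force: 65.6
```

```bash
python3 -c "
from h import *
go(.4747,-.3274,.0885,13.4)"
```

```text
t25.2 pos [ 0.475  -0.3287  0.0956] head 13.4 | tool shift cm [ 0.   -0.13  0.71] turn z -0.0 F [-0.3  0.7 -5. ] w 0.673 g 65.6
```

Call:
move_arm --pt "0 -0.1 0.3 0 0 0 -1" --pt "0 0 0.2 0 0 0 -1" --pt "0 0 0.1 0 0 0 -1" --pt "0 0 0 0 0 0 -1" --pt "0 0 0 0 0 0 -1"

```text
time: 25.67
tool_pos: [0.474, -0.3272, 0.0883]
tool_rot: [-0.0, 0.993, 0.116, -0.0]
contact_force: [0.3, -0.2, -3.3]
gripper_width: 0.676
grasp_force: 65.8
```

```bash
python3 -c "
from h import *
go(.4747,-.3274,.0885,13.4)"
```

```text
t25.7 pos [ 0.474  -0.3272  0.0883] head 13.3 | tool shift cm [ 0.07  0.03 -0.02] turn z -0.1 F [ 0.3 -0.2 -3.3] w 0.676 g 65.8
```

Call:
move_arm --pt "0 0 0.1 0 0 0 -1" --pt "0 0 0 0 0 0 -1" --pt "0 0 0 0 0 0 1" --pt "0 0 0 0 0 0 1" --pt "0 0 0 0 0 0 1" --pt "0 0 0 0 0 0 1" --pt "0 0 -1 0 0 0 1" --pt "0 0 -2 0 0 0 1" --pt "0 0 -3 0 0 0 1" --pt "0 0 -3 0 0 0 1" --pt "0 0 0 0 0 0 1" --pt "0 0 0 0 0 0 1" --pt "0 0 0 0 0 0 1"

```text
time: 26.75
tool_pos: [0.4739, -0.3272, 0.1775]
tool_rot: [0.0, 0.993, 0.116, 0.0]
contact_force: [-0.2, -0.6, -0.4]
gripper_width: 1.002
grasp_force: 0.0
```

```bash
python3 - <<'E'
from h import *
f=manip.grab_frame('wrist');np.savez('w14.npz',**f)
findcirc(f,(.474,-.327),.084,.06);findcirc(f,(.4747,-.3274),.07,.13)
go(.437,-.091,.15,13.4)
f=manip.grab_frame('top');np.savez('top1.npz',**f);g=cv2.cvtColor(f["img"],cv2.COLOR_BGR2GRAY)
E
```

```text
expect [317.6 207.7] 40.4
circ [318.       202.        37.364277] -> [ 0.4784 -0.3263  0.084 ]
expect [318.3 200.9] 82.8
circ [317.      188.       83.25898] -> [ 0.4847 -0.324   0.07  ]
circ [319.      212.       91.92356] -> [ 0.4658 -0.3301  0.07  ]
circ [298.      196.       93.65103] -> [ 0.475 -0.311  0.07 ]
circ [311.      212.       82.65908] -> [ 0.4643 -0.3239  0.07  ]
circ [323.      186.       73.45879] -> [ 0.4874 -0.3282  0.07  ]
circ [319.       251.        92.138855] -> [ 0.4318 -0.3382  0.07  ]
circ [309.      231.       74.14989] -> [ 0.4478 -0.326   0.07  ]
circ [308.      251.       82.14108] -> [ 0.4296 -0.3293  0.07  ]
t26.8 pos [ 0.4735 -0.3267  0.1763] head 13.4 | tool shift cm [  1.9  -23.78   2.67] turn z -0.0 F [0.2 0.5 0.1] w 1.002 g 0.0
```

Call:
move_arm --pt "0.1 -1.5 0 0 0 0 1" --pt "0.2 -3 0 0 0 0 1" --pt "0.3 -3.6 0 0 0 0 1" --pt "0.3 -3.6 0 0 0 0 1" --pt "0.3 -3.6 0 0 0 0 1" --pt "0.3 -3.6 1 0 0 0 1" --pt "0.3 -3 2 0 0 0 0.5" --pt "0.1 -1.6 2 0 0 0 0.5" --pt "0 -0.3 1 0 0 0 0.5" --pt "0 0 0 0 0 0 0.5" --pt "0 0 0 0 0 0 0.5" --pt "0 0 0 0 0 0 0.5"

```text
time: 27.85
tool_pos: [0.4382, -0.0922, 0.1183]
tool_rot: [0.0, 0.993, 0.116, 0.001]
contact_force: [-0.5, 0.2, 0.2]
gripper_width: 0.752
grasp_force: 0.0
```

```bash
python3 - <<'E'
from h import *
go(.437,-.091,.018,13.4)
f=manip.grab_frame('wrist');np.savez('w15.npz',**f);findcirc(f,(.437,-.091),.014,.032)
E
```

```text
t27.9 pos [ 0.4382 -0.0922  0.1183] head 13.3 | tool shift cm [-0.1  -0.16 10.03] turn z -0.1 F [-0.5  0.2  0.2] w 0.752 g 0.0
expect [315.7 204.3] 20.6
circ [317.      203.       19.37021] -> [ 0.4383 -0.0917  0.014 ]
```

Call:
move_arm --pt "-0.05 -0.1 2 0 0 0 0.5" --pt "0 0 3 0 0 0 0.5" --pt "0 0 2 0 0 0 0.5" --pt "0 0 1.2 0 0 0 0.5" --pt "0 0 0.8 0 0 0 0.5" --pt "0 0 0.5 0 0 0 0.5" --pt "0 0 0.2 0 0 0 0.5" --pt "0 0 0 0 0 0 0.5" --pt "0 0 0 0 0 0 -1" --pt "0 0 0 0 0 0 -1" --pt "0 0 0 0 0 0 -1" --pt "0 0 0 0 0 0 -1" --pt "0 0 0 0 0 0 -1" --pt "0 0 0 0 0 0 -1"

```text
time: 29.07
tool_pos: [0.4377, -0.0908, 0.0216]
tool_rot: [0.001, 0.993, 0.116, 0.001]
contact_force: [-1.9, 0.6, 6.4]
gripper_width: 0.345
grasp_force: 58.9
```

```bash
python3 - <<'E'
from h import *
go(.475,-.327,.2,13.4)
# large disc on pan in the top view: dark blob inside the bright pan, cast at z=.084
f=dict(np.load("top1.npz"));g=cv2.cvtColor(f["img"],cv2.COLOR_BGR2GRAY);print(g[238,445:545:5],g[190:290:5,494])
# wrist w14: pixels dark within the pan around the expected disc
f=dict(np.load("w14.npz"));g=cv2.cvtColor(f["img"],cv2.COLOR_BGR2GRAY);print(g[208,270:366:4]);print(g[140:270:4,318])
E
```

```text
t29.1 pos [ 0.4377 -0.0908  0.0216] head 13.4 | tool shift cm [ -1.81  23.87 -17.81] turn z -0.0 F [-1.9  0.6  6.4] w 0.345 g 58.9
[ 65  43  54  60 151  99  99  40  52  52  52  51  48  35  36  80  31  32
  29  28] [119 117 117 153 196 194 192  75  54  55  47  33  34  35  98 104  92  34
 147  78]
[117 120 117  51  56  58  58  61  57  61  61  58  58  58  60  59  59  57
  60  59  53  48 117 122]
[231 231 232 230 232 233  29 120  44  59  59  62  60  58  57  55  56  58
  58  59  60  57  60  58  45  74 120 118 216 118 119 117 123]
```

```bash
python3 - <<'E'
from h import *
f=dict(np.load("w14.npz"))
for p in((318.5,204.5),(281,206),(356,206),(318,170),(318,239)):print(wz(f,p,.084))
g=cv2.cvtColor(f["img"],cv2.COLOR_BGR2GRAY)
# pan rim: far edge along column 318 and side edges along rows
print(g[90:140:2,318]);print(g[190,215:265:2],g[190,370:420:2])
E
```

```text
[ 0.47658098 -0.32710128  0.084     ]
[ 0.46896353 -0.30018915  0.084     ]
[ 0.48184498 -0.35459739  0.084     ]
[ 0.5019408  -0.32070114  0.084     ]
[ 0.44898748 -0.33327411  0.084     ]
[143 140 143 142 147 144 144 143 142 119  64  96 112 119  88 238 232 231
 231 230 232 231 231 233 231]
[ 83  84  83  81  80  79  96 102 153 138  70  60  59 175 196 188 115 119
 121 119 121 120 120 117 115] [232 230 230 229 227 228 229 229 229 232 234 230 231 231 232 144 103 111
 144 144 142 144 143 144 142]
```

Call:
move_arm --pt "0 0 -0.5 0 0 0 -1" --pt "0 0 -1.5 0 0 0 -1" --pt "0 0 -3 0 0 0 -1" --pt "0 0 -3.5 0 0 0 -1" --pt "0 0 -3.5 0 0 0 -1" --pt "0 0.5 -3 0 0 0 -1" --pt "-0.1 1.5 -1 0 0 0 -1" --pt "-0.3 3 0 0 0 0 -1" --pt "-0.3 3.5 0 0 0 0 -1" --pt "-0.3 3.5 0 0 0 0 -1" --pt "-0.3 3.5 0 0 0 0 -1" --pt "-0.2 3.5 0 0 0 0 -1" --pt "-0.2 2.8 0 0 0 0 -1" --pt "-0.1 1.5 0 0 0 0 -1" --pt "0 0.6 0 0 0 0 -1" --pt "0 0 0 0 0 0 -1" --pt "0 0 0 0 0 0 -1" --pt "0 0 0 0 0 0 -1"

```text
time: 30.57
tool_pos: [0.4744, -0.3255, 0.1801]
tool_rot: [-0.0, 0.993, 0.117, -0.0]
contact_force: [0.2, -0.5, -1.5]
gripper_width: 0.343
grasp_force: 59.6
```

Call:
move_arm --pt "0.05 0.15 1.5 0 0 0 -1" --pt "0 0 2.5 0 0 0 -1" --pt "0 0 1.5 0 0 0 -1" --pt "0 0 0.8 0 0 0 -1" --pt "0 0 0.5 0 0 0 -1" --pt "0 0 0.2 0 0 0 -1" --pt "0 0 0 0 0 0 -1" --pt "0 0 0 0 0 0 -1" --pt "0 0 0 0 0 0 -1"

```text
time: 31.32
tool_pos: [0.476, -0.3289, 0.1117]
tool_rot: [0.001, 0.993, 0.116, 0.001]
contact_force: [0.2, -0.2, -1.5]
gripper_width: 0.342
grasp_force: 59.6
```

```bash
python3 - <<'E'
from h import *
go(.4757,-.3272,.1058,13.4)
f=dict(np.load("w14.npz"))
for p in((318,119.5),(241,190),(400,190)):
    q=wz(f,p,.07);print(q,np.hypot(*(q[:2]-[.4747,-.3274])))
E
```

```text
t31.3 pos [ 0.476  -0.3289  0.1117] head 13.4 | tool shift cm [ 0.01 -0.17  0.59] turn z -0.0 F [ 0.2 -0.2 -1.5] w 0.342 g 59.6
[ 0.53627206 -0.31258292  0.07      ] 0.06332980238244384
[ 0.46940944 -0.26572415  0.07      ] 0.06190235035309334
[ 0.49852723 -0.38858293  0.07      ] 0.06565887381054565
```

Pan centre confirmed (radii 62–66 mm).

Call:
move_arm --pt "0 -0.15 0.3 0 0 0 -1" --pt "0 0 0.1 0 0 0 -1" --pt "0 0 0.1 0 0 0 -1" --pt "0 0 0 0 0 0 -1" --pt "0 0 0 0 0 0 -1"

```text
time: 31.73
tool_pos: [0.475, -0.327, 0.1057]
tool_rot: [-0.0, 0.993, 0.116, -0.0]
contact_force: [-1.3, 0.5, 2.8]
gripper_width: 0.343
grasp_force: 59.9
```

```bash
python3 -c "
from h import *
go(.4757,-.3272,.1058,13.4)"
```

```text
t31.7 pos [ 0.475  -0.327   0.1057] head 13.4 | tool shift cm [ 0.06  0.04 -0.01] turn z -0.0 F [-1.3  0.5  2.8] w 0.343 g 59.9
```

In contact. Release, rise and back away.

Call:
move_arm --pt "0 0 0 0 0 0 0.5" --pt "0 0 0 0 0 0 0.5" --pt "0 0 0 0 0 0 0.5" --pt "0 0 0 0 0 0 0.5" --pt "0 0 -1 0 0 0 0.5" --pt "0 0 -2 0 0 0 0.5" --pt "0 0 -3 0 0 0 0.5" --pt "0 0 -3 0 0 0 0.5" --pt "0 0 -2 0 0 0 0.5" --pt "-1 1.5 0 0 0 0 0.5" --pt "-1 3 0 0 0 0 0.5" --pt "-1 3 0 0 0 0 0.5" --pt "0 3 0 0 0 0 0.5" --pt "0 2 0 0 0 0 0.5" --pt "0 0 0 0 0 0 0.5" --pt "0 0 0 0 0 0 0.5"

```text
time: 33.07
tool_pos: [0.4745, -0.4563, 0.2157]
tool_rot: [-0.0, 0.993, 0.116, 0.0]
contact_force: [-0.2, 0.6, 1.0]
gripper_width: 0.749
grasp_force: 0.0
```

```bash
python3 - <<'E'
from h import *
f=manip.grab_frame('top');im=f["img"]
w=manip.grab_frame('wrist')["img"];s=manip.grab_frame('scene')["img"]
a=cv2.resize(im[140:300,120:540],(800,305),interpolation=2)
b=cv2.resize(w,(400,250));c=cv2.resize(s[110:310,160:480],(400,250),interpolation=2)
cv2.imwrite("pics/end.png",np.vstack([a,np.hstack([b,c])]))
E
```

```text
(no output)
```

View pics/end.png

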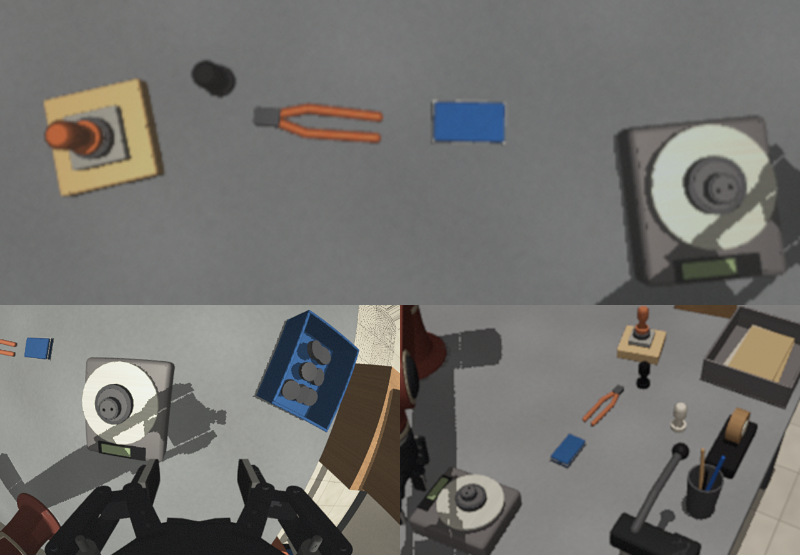

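The end view shows both stacks in place: the stamp upright on the disc and plate at (85,138), and the small disc on the large disc at (718,186), centred on the pan once parallax is allowed for. Tin and tongs are unmoved. Handing in.

```bash
python3 -c "
from plant import manip
print(manip.job_done())"
```

```text
the job is handed in; nothing more can be done
None
```

The job is handed in, with no verdict returned: the plate, middle disc and copper stamp are stacked on the block, the small disc is on the large one in the middle of the pan, and the tin and tongs were left alone; it took about 33 s of the 128 s.

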